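# Mount the colour reference plate on the imaging stage

### The arm

A 6-joint arm with a two-finger parallel gripper is mounted at the origin on the work surface. World frame = base frame: x ahead of the robot, y to its left, z up, the work surface at z = 0. Lengths are in m, angles in rad, forces in N, time in s.
With the tool pointing down it reaches from about 0.425 to 0.95 m from the base axis. Payload 3.5 kg.
Tool frame: the origin (TCP) lies at the very end of the fingers, on their centre line; the grasp point (between the pads) lies 19 mm behind it (grasp_offset is the z of the grasp point in the tool frame, in m); z points along the fingers, y is the line along which they close (so a half turn about z gives the same grasp; the last joint's range is limited). The gripper opens to 85 mm and grips with 20 to 120 N. Pads are 22 mm wide; open, the fingers measure 114 mm over their backs; the gripper's body (76 mm by 85 mm) begins 54 mm behind the grasp point. The pads swing forward as they close: fully open they stand 13 mm farther back than shut.
Start: joints at [1.079, 0.286, 1.577, -0, 1.279, -0.15], TCP at [0.226, 0.636, 0.203] pointing down, gripper open.
Joint ranges: [-2.77, 2.77], [-0.9, 2.22], [0.21, 2.48], [-1.53, 4.67], [0.24, 2.81], [-2.84, 2.84]. Speed limits (rad/s): [2.79, 2.79, 3.14, 3.14, 3.14, 3.14].

### API

Orientations are given as [roll, pitch, yaw] about the fixed x, y, z axes, in that order (R = Rz(yaw) Ry(pitch) Rx(roll)).
In Python, from station import observe, grab_frame, finish_job, grasp_offset gives the robot as it stands.
- The arm moves only by the tool arm_command, never from a script. Its argument "steps" is a list of rows, each a list of 7 numbers: the shift along the tool's x, y, z normalised to -1 to 1, where 1 is 250 mm, then the turn, a rotation vector about the tool's x, y, z normalised to -1 to 1, where 1 is 90 degrees, then the opening, from -1 (shut) to 1 (fully open). A call has 1 to 20 rows; each row is the pose to reach, as a shift and turn from the pose commanded when the call began, along the tool's axes at that moment; what a row does not reach only later rows make up. A row lasts 1/10 s, in which the tool goes at most 50 mm and 8.59 degrees, less where a joint would pass 70% of its speed; a pose out of reach is approached as far as the arm can. A call with a number of a shift or a turn outside -1 to 1 is refused whole. A call with a gripper value outside its range is refused whole. The fingers move at their own pace and stop on an object; the grip force is fixed at half the most. Time passes only in rows, so rows that repeat a pose let the fingers close. It gives the time, the measured TCP pose, the force, the opening and the grip force at its end, in the units of the state.
- observe(): the state, without advancing time (a new reading comes with each control period).
- grab_frame(name): name is "side" or "top" or "wrist"; returns a dict with "pixels" (420x560x3 uint8, blue, green, red), "mtx" (3x3 intrinsics, pixels), "D" ([k1, k2, p1, p2, k3] as OpenCV has them; the pictures are not rectified), "R" (3x3) and "t" (3): a world point X has camera coordinates R X + t; the wrist camera has in their place "T_tool_cam" (4x4, takes a point from camera to tool coordinates, whose origin is the TCP and whose axes are the flange's). Camera axes: x right, y down, z forward; pixel columns grow to the right and rows downward; lengths in m; the calibration is good to about 2 mm. A picture is of the moment at which its call begins: read the wrist's pose just before it. There is no depth.
- finish_job(): hands the job in; it is judged then, once.
The state is a dict: "clock": time; "joint_positions": joint angles; "joint_vel": joint speeds; "effort": joint torques, N m; "tool_pos": TCP position; "eef_rot": TCP orientation; "force": force on the tool from outside, world axes, zero at the start; "ft_torque": the same for the moment, N m; "width": finger opening in m; "grip_force": force on a finger pad.
Only numpy, scipy, OpenCV 4.12 (cv2) and the standard library are available. Lean on these libraries where they do the work, as an engineer would, in place of code of your own. Each camera call takes 0.05 s, during which the arm holds its last target. There are 200 camera calls.

### The job

Draw the colour reference plate (coloured patches, red tab) by its tab out of its bay until it lies wholly clear of the shelf, and let go of it flat on the bench; then take it by its cross bar, carry it to the imaging stage and lower it over the two pins, tab in the pocket, until it lies flush on the deck, and let go only when it is down. Only with the plate seated, press the green capture button fully down and let it spring back up. Leave the white plate in its bay and everything else on the bench where it is.

Things in the scene. Friction and masses are not known exactly. Their poses are not given: they have to be found in the camera images.
- colour_plate: Colour reference plate: aluminium with coloured patches, red tab and red bar, 0.3 to 0.5 kg, lying flat in one bay of the shelf, tab out of the front. Origin: centre of the underside of its 120 (x) by 90 (y) by 8 mm body. Two 12.4 mm through holes at (44, 28) and (-36, -28) mm. At -x a tongue 20 mm wide and 8 thick runs on to x = -105 mm and bears the tab.
- colour_plate_tab (a point): Grip point of the plate's upright red pull tab, at (-90, 0, 30) mm in the plate's frame, same axes. The tab is 28 (x) by 16 (y) mm and stands from 8 to 38 mm above the plate's underside.
- colour_plate_bar (a point): Grip point of the plate's red cross bar, at (-12, 0, 30) mm in the plate's frame, same axes, above the centre of mass. The bar is 16 (x) by 50 (y) mm and stands from 8 to 38 mm above the plate's underside. Under the shelf's roof at the start.
- white_plate: Plain white plate of the same shape with black tab and bar, in the other bay of the shelf. To be left alone.
- shelf: Fixed low shelf on the bench, 120 (x) by 226 (y) by 54 mm high, origin at the centre of its underside. Grey walls, clear plastic roof (underside at 46 mm), open in front (-x), no floor. Two bays 104 mm wide, centred at y = -55 and 55. The roof's front edge is at x = -60: a plate is clear once its origin is beyond x = -120 mm.
- stage: Fixed grey stage, deck 20 mm high, x from -124 to 66, 108 mm wide. Origin on the bench below the seated plate's origin; axes as the seated plate. Brass 10 mm pins with tapered tips at (44, 28) and (-36, -28) mm, tips 39 mm above the bench. At -x a black pocket for the tab: inside y -16 to 16, x -112 to -82 mm, open above and to +x, walls up to 66 mm above the bench.
- seat (a point): Where the colour plate's origin belongs when seated: on top of the stage's deck, 20 mm above the bench.
- pocket (a point): Where the colour plate's tab point belongs when seated: in the stage's pocket, 50 mm above the bench.
- capture (a joint): Green round push button, 32 mm across, on top of a white console box (80 x 70 x 35 mm): travel in m, 0 up, 0.006 fully down; it springs back; about 5 N.
- capture_top (a point): Centre of the top face of the green button, 53 mm above the bench when up; pressed straight down.
- tape_roll: Bystander: blue tape roll lying flat, 72 mm across, 24 mm high. To be left alone.
- weight: Bystander: brass knobbed weight, 52 mm across, 54 mm high. To be left alone.
- phone: Bystander: black phone lying flat, 150 x 72 x 9 mm. To be left alone.
- brush: Bystander: hand brush lying on the bench. To be left alone.
- jar: Bystander: closed jar, 60 mm across, 75 mm high. To be left alone.
- clip_box: Bystander: clear open box, 120 x 90 x 50 mm. To be left alone.

How it is judged:
On the way, in this order (a step that is already met when the one before it is completed fails the run):
1. the colour plate lies flat on the bench, wholly out from under the shelf's roof, and is let go (x of colour_plate in the frame of shelf below -0.12 m and height (world z) of colour_plate below 0.005 m and angle between colour_plate's own z axis and vertical below 0.05 rad and contact force between the fingers and colour_plate below 0.1 N and linear speed of colour_plate below 0.02 m/s), for 0.2 s.
2. the colour plate is picked up from the bench by its cross bar (distance between the grasp point and colour_plate_bar below 0.04 m and height (world z) of colour_plate above 0.03 m and contact force between the fingers and colour_plate above 0.5 N), for 0.1 s.
3. the colour plate is seated flush on the stage over both pins, tab in the pocket, and let go (z of colour_plate in the frame of stage between 0.017 and 0.0225 m and horizontal distance between colour_plate and seat below 0.004 m and horizontal distance between colour_plate_tab and pocket below 0.006 m and angle between colour_plate's own z axis and vertical below 0.03 rad and contact force between the fingers and colour_plate below 0.1 N and linear speed of colour_plate below 0.02 m/s), for 0.3 s.
4. the capture button is pressed fully down with the plate seated (value of joint capture above 0.0052 m and z of colour_plate in the frame of stage between 0.017 and 0.0225 m and horizontal distance between colour_plate and seat below 0.004 m and horizontal distance between colour_plate_tab and pocket below 0.006 m and angle between colour_plate's own z axis and vertical below 0.03 rad), for 0.05 s.
At the end, for the whole second after the job is handed in: Colour plate flush on the deck (within 2.5 mm, level within 0.03 rad, origin within 4 mm of its seat, tab within 6 mm of its place in the pocket), released, at rest; button back up (1 mm); white plate within 25 mm and each bystander within 30 mm of where it began (all of step 3 and value of joint capture below 0.001 m and distance of white_plate from where it was at the start of the episode below 0.025 m and distance of each of tape_roll, weight, phone, brush, jar, clip_box from where it was at the start of the episode below 0.03 m); the robot touches nothing.
It fails at once if the colour plate is let go over the stage while still more than 8 mm above the deck (contact force between the fingers and colour_plate below 0.05 N and z of colour_plate in the frame of stage above 0.028 m and horizontal distance between colour_plate and seat below 0.06 m).
It fails at once if the button is pressed while the plate is not seated (value of joint capture above 0.004 m and not (z of colour_plate in the frame of stage between 0.017 and 0.0225 m and horizontal distance between colour_plate and seat below 0.004 m and horizontal distance between colour_plate_tab and pocket below 0.006 m and angle between colour_plate's own z axis and vertical below 0.03 rad)).
It fails at once if the white plate is moved more than 25 mm (distance of white_plate from where it was at the start of the episode above 0.025 m).
It fails at once if a bystander is moved more than 30 mm (distance of any of tape_roll, weight, phone, brush, jar, clip_box from where it was at the start of the episode above 0.03 m).
It also fails if it takes over 67 s, if anything falls off the work surface, if the arm or the gripper's body presses on something with over 40 N, if the wrist force passes 120 N, or if a joint passes its speed limit or range.

## Working session

There is one attempt and no reset: what is moved stays moved. The work goes in short steps, Python scripts to look and compute and a tool call to move; the robot and the scene stay as the last step left them, time stands still between calls to the robot, and variables do not carry over. Pictures are saved under pics/ and viewed, at most 10 in all, crops included, and the job is handed in when it is done.

Besides the shell and the picture viewer there is one more tool, called after "Emit:" as name([rows], argument=value, ...), one row to a line, values as JSON. arm_command: Moves the arm, as the interface text tells. Its arguments: {"type":"object","properties":{"steps":{"type":"array","items":{"type":"array","items":{"type":"number","minimum":-1,"maximum":1}}}},"required":["steps"]}

```bash
mkdir -p pics; ls; python3 - <<'E'
from station import *
import cv2,pickle
o=observe();print(o,grasp_offset)
d={}
for n in("top","side","wrist"):
    f=grab_frame(n);d[n]=f;cv2.imwrite(f"pics/{n}0.png",f["pixels"])
    print(n,{k:f[k] for k in f if k!="pixels"})
pickle.dump((o,d),open("f0.pkl","wb"))
E
```

```text
pics
{'clock': 0.0, 'joint_positions': array([ 1.07902467e+00,  2.87179392e-01,  1.57817436e+00,  2.92863327e-05,
        1.27858997e+00, -1.50012684e-01]), 'joint_vel': array([ 0.00034361, -0.00060008, -0.00290352,  0.00076766, -0.00079191,
        0.00080384]), 'effort': array([ 2.94270721e-04, -4.05983591e+01, -2.92626768e+01, -1.32032219e-04,
        5.79559404e-03, -6.13659651e-06]), 'tool_pos': array([0.22585206, 0.63533095, 0.20113953]), 'eef_rot': array([-3.13927218e+00, -3.79078803e-04,  2.79982477e+00]), 'force': array([-0.32570891,  0.01816977,  0.04418532]), 'ft_torque': array([-0.03715363,  0.02787479,  0.03096021]), 'grip_force': 0.0, 'width': 0.08520199158878816} -0.0187
top {'mtx': array([[451.61208434,   0.        , 277.54390778],
       [  0.        , 451.61208434, 211.84953986],
       [  0.        ,   0.        ,   1.        ]]), 'D': array([-0.10378372,  0.        ,  0.        ,  0.        ,  0.        ]), 'R': array([[-0.0135766 , -0.99977044, -0.01657545],
       [-0.98724256,  0.01603287, -0.15841424],
       [ 0.15864362,  0.01421327, -0.9872336 ]]), 't': arr
[... 396 characters left out ...]
 [ 0.2453479 ,  0.77404028, -0.58366605]]), 't': array([-0.54255825,  0.19123053,  0.92504967])}
wrist {'mtx': array([[293.41173379,   0.        , 278.84119694],
       [  0.        , 293.41173379, 211.90553579],
       [  0.        ,   0.        ,   1.        ]]), 'D': array([-0.06178882,  0.        ,  0.        ,  0.        ,  0.        ]), 'T_tool_cam': array([[-2.60992355e-04, -9.56477018e-01, -2.91807549e-01,
         7.35012177e-02],
       [ 9.99999962e-01, -2.22360933e-04, -1.65551656e-04,
         7.30728466e-04],
       [ 9.34597559e-05, -2.91807581e-01,  9.56477040e-01,
        -1.72243616e-01],
       [ 0.00000000e+00,  0.00000000e+00,  0.00000000e+00,
         1.00000000e+00]])}
```

View pics/top0.png

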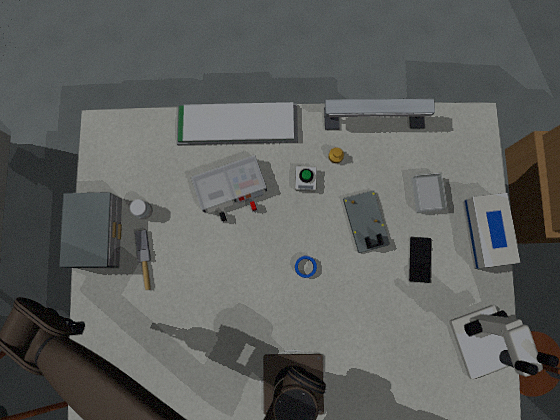

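View pics/side0.png

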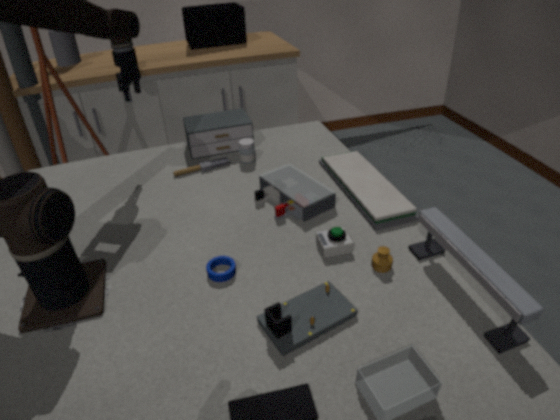

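The top view shows the shelf at about (228,182), the red tab at about (253,206), the stage at (366,222) with its pocket at (376,241), and the green button at (306,175). The side view agrees. Next I'll zoom in to measure.

```bash
cat > h.py <<'E'
import numpy as np,cv2,pickle
from scipy.spatial.transform import Rotation as Ro
def cam(f,o=None):
    """world->cam R,t"""
    if "R" in f: return np.array(f["R"]),np.array(f["t"]).ravel()
    T=np.eye(4);T[:3,:3]=Ro.from_euler("xyz",o["eef_rot"]).as_matrix();T[:3,3]=o["tool_pos"]
    C=np.linalg.inv(T@f["T_tool_cam"]);return C[:3,:3],C[:3,3]
def back(f,uv,z,o=None):
    R,t=cam(f,o)
    p=cv2.undistortPoints(np.array(uv,float).reshape(-1,1,2),f["mtx"],f["D"]).reshape(-1,2)
    d=np.c_[p,np.ones(len(p))]@R; c=-R.T@t
    return c+d*((np.array(z)-c[2])/d[:,2])[:,None]
def proj(f,X,o=None):
    R,t=cam(f,o)
    return cv2.projectPoints(np.array(X,float).reshape(-1,1,3),cv2.Rodrigues(R)[0],t,f["mtx"],f["D"])[0].reshape(-1,2)
E
python3 - <<'E'
from h import *
o,d=pickle.load(open("f0.pkl","rb"));f=d["top"]
im=f["pixels"][140:260,180:400];cv2.imwrite("pics/top0z.png",cv2.resize(im,None,fx=3.6,fy=3.6,interpolation=cv2.INTER_CUBIC))
hsv=cv2.cvtColor(f["pixels"],cv2.COLOR_BGR2HSV)
m=((hsv[...,0]<8)|(hsv[...,0]>172))&(hsv[...,1]>150)&(hsv[...,2]>60)
n,l,s,c=cv2.connectedComponentsWithStats(m.astype(np.uint8))
for i in range(1,n):
    if s[i,4]>8: print(s[i],c[i])
g=(hsv[...,0]>45)&(hsv[...,0]<80)&(hsv[...,1]>150);g[:160]=0
v,u=np.nonzero(g);print("btn",u.mean(),v.mean(),back(f,[[u.mean(),v.mean()]],[.053]))
E
```

```text
[239 197   5   4  14] [241.14285714 198.28571429]
[250 201   6   9  35] [252.65714286 205.08571429]
btn 239.48593350383632 311.1048593350384 [[0.23535193 0.16425569 0.053     ]]
```

View pics/top0z.png

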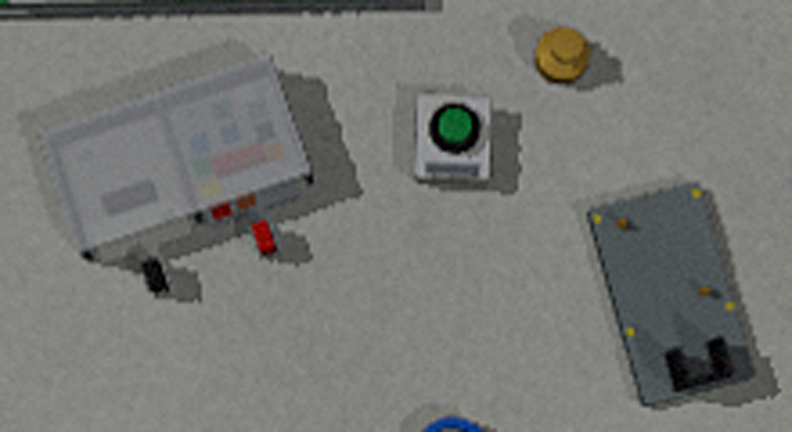

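The zoom shows the shelf roof corners (45,133), (88,258), (310,180) and (268,60), the red tab at (263,238), the pins at (623,223) and (706,291), the pocket around (700,365), and the button at (456,128). All of these are zoom pixels.

```bash
python3 - <<'E'
from h import *
o,d=pickle.load(open("f0.pkl","rb"));f=d["top"]
z=lambda *p:[[180+(x+.5)/3.6-.5,140+(y+.5)/3.6-.5] for x,y in p]
r=back(f,z((45,133),(88,258),(310,180),(268,60)),[.054]*4);print("roof",r.round(4),r.mean(0))
e=r[1]-r[2];print("shelf yaw",np.degrees(np.arctan2(-e[0],e[1])),np.linalg.norm(e),np.linalg.norm(r[0]-r[1]))
print("tab top",back(f,z((263,236)),[.038]))
b=back(f,z((456,128)),[.053]);print("btn",b)
p=back(f,z((623,223),(706,291)),[.034]*2);print("pins",p)
# which pin is (44,28): +x end away from pocket
v=p[0]-p[1];a=np.arctan2(v[1],v[0])-np.arctan2(56,80);print("stage yaw",np.degrees(a),np.linalg.norm(v))
c=np.cos(a);s=np.sin(a);R=np.array([[c,-s],[s,c]])
print("stage",p[:,:2].mean(0)-R@[.004,0],"pocket",p[:,:2].mean(0)-R@[.004,0]+R@[-.09,0])
E
```

```text
roof [[0.6744 0.3212 0.054 ]
 [0.557  0.2796 0.054 ]
 [0.6257 0.0772 0.054 ]
 [0.7396 0.115  0.054 ]] [0.64918516 0.19824889 0.054     ]
shelf yaw 18.73799635528193 0.21381411763455743 0.12452643410154939
tab top [[0.57744401 0.1213904  0.038     ]]
btn [[ 0.67228684 -0.05696232  0.053     ]]
pins [[ 0.58488085 -0.20931352  0.034     ]
 [ 0.5205464  -0.28294226  0.034     ]]
stage yaw 13.862052137022436 0.09777583044728286
stage [ 0.54883012 -0.24708623] pocket [ 0.46145134 -0.26864888]
```

```bash
cat >> h.py <<'E'
def plan(o,pos,yaw):
    R=Ro.from_euler("xyz",o["eef_rot"]);s=R.inv().apply(np.array(pos)-o["tool_pos"])
    w=(R.inv()*Ro.from_euler("xyz",[np.pi,0,yaw])).as_rotvec()
    print("t",round(o["clock"],2),"shift",(s/.25).round(4),"turn",(w/(np.pi/2)).round(4),"rows",np.linalg.norm(s)/.05,np.degrees(np.linalg.norm(w))/8.59)
E
python3 - <<'E'
from h import *
from station import observe
plan(observe(),[.575,.12,.2],3.47)
E
```

```text
t 0.15 shift [-2.0065 -1.4745  0.008 ] turn [-0.0011 -0.0005 -0.4267] rows 12.450237432622494 4.470685233171901
```

Emit:
arm_command([
  [-1,-0.735,0,0,0,0,0.2],
  [-1,-0.735,0,0,0,0,0.2],
  [-1,-0.735,0,0,0,0,0.2],
  [-1,-0.735,0,0,0,0,0.2],
  [-1,-0.735,0,0,0,0,0.2],
  [-1,-0.735,0,0,0,0,0.2],
  [-1,-0.735,0,0,0,0,0.2],
])

```text
clock: 0.85
tool_pos: [0.4023, 0.3754, 0.2023]
eef_rot: [-3.14, 0.001, 2.795]
force: [0.1, 0.3, 1.1]
width: 0.0515
grip_force: 0.0
```

Emit:
arm_command([
  [-1,-0.74,0,0,0,-0.427,0.2],
  [-1,-0.74,0,0,0,-0.427,0.2],
  [-1,-0.74,0,0,0,-0.427,0.2],
  [-1,-0.74,0,0,0,-0.427,0.2],
  [-1,-0.74,0,0,0,-0.427,0.2],
  [-1,-0.74,0,0,0,-0.427,0.2],
  [-1,-0.74,0,0,0,-0.427,0.2],
  [-1,-0.74,0,0,0,-0.427,0.2],
  [-1,-0.74,0,0,0,-0.427,0.2],
  [-1,-0.74,0,0,0,-0.427,0.2],
])

```text
clock: 1.85
tool_pos: [0.5729, 0.1223, 0.2022]
eef_rot: [3.141, -0.001, -2.811]
force: [-0.9, 1.0, 0.1]
width: 0.0513
grip_force: 0.0
```

```bash
python3 - <<'E'
from h import *
from station import *
o=observe();f=grab_frame("wrist");pickle.dump((o,f),open("w1.pkl","wb"))
print(o["clock"],o["tool_pos"],o["eef_rot"],o["joint_positions"],o["width"])
cv2.imwrite("pics/w1.png",f["pixels"])
E
```

```text
1.85 [0.57289866 0.12228716 0.20219001] [ 3.14079666e+00 -7.54824801e-04 -2.81126810e+00] [ 3.69304316e-02  9.24159816e-02  1.80113082e+00  5.73096840e-04
  1.24899868e+00 -1.86437166e+00] 0.05126724756240865
```

View pics/w1.png

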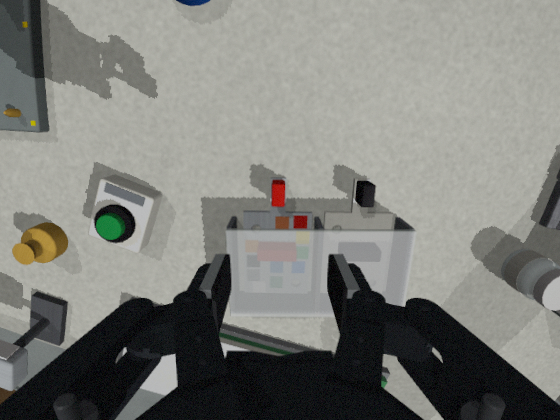

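The wrist view shows the red tab at (278,193) and the black tab at (366,193). The shelf's front edge is level at row 230, from column 228 to 413, so the tool yaw already matches the shelf.

```bash
python3 - <<'E'
from h import *
o,f=pickle.load(open("w1.pkl","rb"));im=f["pixels"]
print(im[174:214:2,278,2]);print(im[174:214:2,278,1])
for r in(186,192,198,204): print(r,im[r,266:292,2])
q=back(f,[[228,231],[413,230]],[.054]*2,o);e=q[1]-q[0];print(q,np.degrees(np.arctan2(-e[0],e[1])),np.linalg.norm(e))
hsv=cv2.cvtColor(im,cv2.COLOR_BGR2HSV)
g=(hsv[...,0]>45)&(hsv[...,0]<80)&(hsv[...,1]>150);g[:,200:]=0
v,u=np.nonzero(g&(np.indices(g.shape)[0]>200));print("btn",back(f,[[u.mean(),v.mean()]],[.053],o))
# shelf/plate footprint check
yaw=np.radians(19);R=np.array([[np.cos(yaw),-np.sin(yaw)],[np.sin(yaw),np.cos(yaw)]])
print(back(f,[[278.5,205]],[.038],o), back(f,[[278.5,192]],[.038],o))
E
```

```text
[134 113  95  86  85 131 171 170 171 171 170 172 171 170 172 172 133  88
  94 105]
[132 114  98  24  19  15  29  24  24  23  22  26  20  21  20  21  45  93
  96 108]
186 [119 119 117 118 115 102 133 161 168 171 171 170 171 172 173 172 175 169
 167 151 150 151 152 163 169 173]
192 [121 117 115 118 117 105 139 164 167 171 171 171 171 171 173 174 174 172
 157 147 151 153 154 151 153 157]
198 [127 118 121 117 137 122 144 164 171 171 170 171 171 172 174 175 176 172
 154 139 133 108 121 132 131 114]
204 [116 117 120 125 113 112 150 169 169 171 170 171 172 173 172 173 176 171
 131  93 100 101 102 102 103  99]
[[0.63719547 0.08163448 0.054     ]
 [0.56573795 0.28717169 0.054     ]] 19.170631114866726 0.21760450681295207
btn [[ 0.73343266 -0.04269562  0.053     ]]
[[0.59253264 0.12863032 0.038     ]] [[0.57753671 0.1234983  0.038     ]]
```

```bash
python3 - <<'E'
from h import *
from station import observe
o,f=pickle.load(open("w1.pkl","rb"))
q=back(f,[[278.2,184],[278.2,206.3],[271.7,200],[284.6,200]],[.038]*4,o);print(q,np.linalg.norm(q[0]-q[1]),np.linalg.norm(q[2]-q[3]))
c=(q[0]+q[1])/2;print("tab",c)
y=np.radians(19.2);s=np.array([np.cos(y),np.sin(y),0])
print("btn",back(f,[[114,224]],[.053],o))
print("plate x in shelf ~", np.dot(c+.09*s-np.array([.6492,.1982,0]),s), "roof-front based", np.dot(c+.09*s-(back(f,[[228,231],[413,230]],[.054]*2,o).mean(0)),s)-.06)
c[2]=.012
plan(observe(),c,np.pi+y)
E
```

```text
[[0.56860955 0.12007355 0.038     ]
 [0.59416969 0.12881269 0.038     ]
 [0.58932835 0.11902291 0.038     ]
 [0.58437757 0.13347404 0.038     ]] 0.02701284149756338 0.015275644032194734
tab [0.58138962 0.12444312 0.038     ]
btn [[ 0.67364383 -0.04949717  0.053     ]]
plate x in shelf ~ 0.001705300583858694 roof-front based -0.008679161619299512
t 1.9 shift [-0.0352 -0.0039  0.7613] turn [ 0.0004 -0.0003 -0.0028] rows 3.8103797147177967 0.029416623553455284
```

Emit:
arm_command([
  [-0.033,-0.004,0.2,0,0,0,0.2],
  [-0.033,-0.004,0.4,0,0,0,0.2],
  [-0.033,-0.004,0.6,0,0,0,0.2],
  [-0.033,-0.004,0.7,0,0,0,0.2],
  [-0.033,-0.004,0.755,0,0,0,0.2],
  [-0.033,-0.004,0.755,0,0,0,0.2],
  [-0.033,-0.004,0.755,0,0,0,0.2],
])

```text
clock: 2.6
tool_pos: [0.5831, 0.1233, 0.0155]
eef_rot: [-3.141, 0.003, -2.812]
force: [-0.0, -0.1, 1.0]
width: 0.0515
grip_force: 0.0
```

Emit:
arm_command([
  [0,0,0,0,0,0,-1],
  [0,0,0,0,0,0,-1],
  [0,0,0,0,0,0,-1],
  [0,0,0,0,0,0,-1],
  [0,0,0,0,0,0,-1],
  [0,0,0,0,0,0,-1],
])

```text
clock: 3.2
tool_pos: [0.5818, 0.1226, 0.0138]
eef_rot: [-3.142, 0.0, -2.813]
force: [0.1, -0.0, 0.6]
width: -0.0001
grip_force: 0.0
```

```bash
python3 - <<'E'
from h import *
from station import *
o=observe();f=grab_frame("wrist");s=grab_frame("top");pickle.dump((o,f,s),open("w2.pkl","wb"))
a=cv2.resize(s["pixels"][150:230,200:300],(500,400),interpolation=cv2.INTER_CUBIC)
b=f["pixels"][130:420,140:440]
c=np.zeros((400,800,3),np.uint8);c[:,:500]=a;c[:290,500:]=b
cv2.imwrite("pics/w2.png",c);print(o["tool_pos"],o["width"],o["grip_force"])
E
```

```text
[0.5818213  0.12259172 0.01382329] -8.215216760127053e-05 0.0
```

View pics/w2.png

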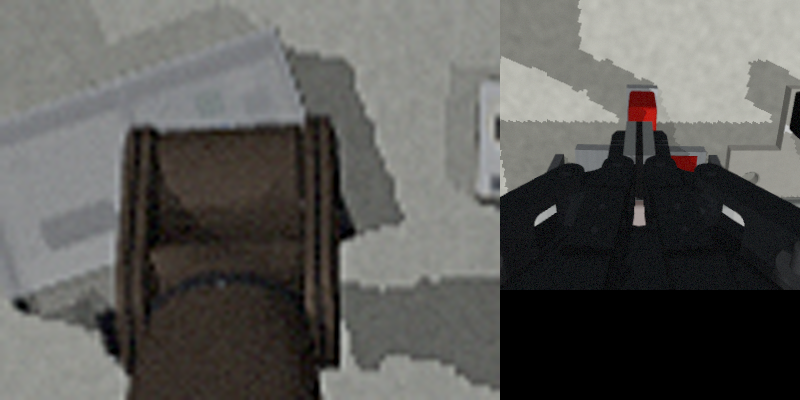

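The tab sits in front of the shut fingers, at about (278,237) in the full wrist frame. So the fingers closed behind it, on the shelf side. I'll check the geometry.

```bash
python3 - <<'E'
from h import *
o,f,s=pickle.load(open("w2.pkl","rb"));im=f["pixels"]
print("TCP px",proj(f,[o["tool_pos"]],o),"grasp",proj(f,[o["tool_pos"]+[0,0,.019]],o))
print(im[210:270:2,278]. tolist())
print(back(f,[[278,224],[278,252]],[.038]*2,o))
print(proj(s,[o["tool_pos"]+np.array([0,0,.019])]))
E
```

```text
TCP px [[278.76867733 243.0813636 ]] grasp [[278.73384171 256.09655704]]
[[124, 130, 130], [122, 128, 128], [107, 110, 108], [90, 88, 87], [116, 113, 111], [100, 99, 113], [0, 0, 90], [15, 15, 94], [15, 18, 94], [0, 6, 89], [2, 5, 93], [8, 16, 94], [0, 9, 92], [9, 6, 102], [1, 2, 128], [2, 14, 129], [20, 11, 129], [0, 8, 127], [0, 7, 127], [10, 3, 127], [15, 15, 130], [12, 17, 14], [25, 26, 23], [23, 21, 20], [31, 24, 24], [17, 16, 17], [18, 11, 19], [20, 22, 21], [11, 9, 15], [23, 22, 19]]
[[0.56178653 0.11535602 0.038     ]
 [0.57726199 0.120617   0.038     ]]
[[252.43685784 204.16898676]]
```

```bash
python3 - <<'E'
from h import *
from station import *
o,f,_=pickle.load(open("w2.pkl","rb"))
s=grab_frame("side");p=proj(s,[o["tool_pos"]])[0];print(p)
u,v=p.astype(int)
a=s["pixels"][v-60:v+20,u-40:u+40];a=cv2.resize(a,(400,400),interpolation=cv2.INTER_CUBIC)
cv2.circle(a,(int((p[0]-u+40)*5),int((p[1]-v+60)*5)),3,(255,255,0),-1)
b=cv2.resize(f["pixels"][200:300,228:328],(400,400),interpolation=cv2.INTER_CUBIC)
cv2.imwrite("pics/w3.png",cv2.convertScaleAbs(np.hstack([a,b]),alpha=1.6,beta=15))
E
```

```text
[280.03721011 213.03879055]
```

View pics/w3.png

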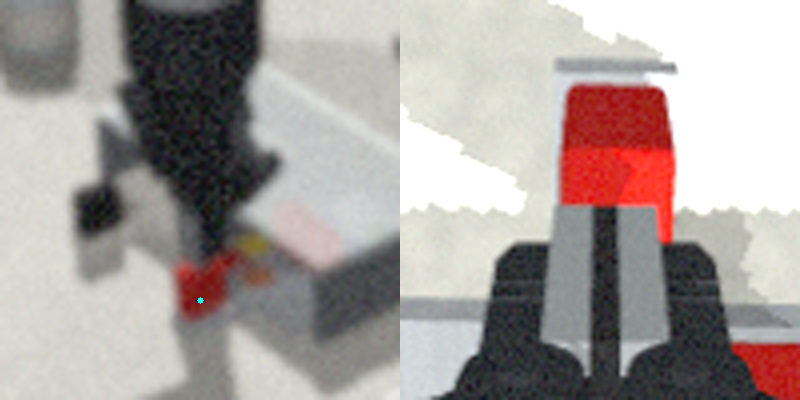

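```bash
python3 - <<'E'
from h import *
from scipy.optimize import least_squares
o0,d=pickle.load(open("f0.pkl","rb"));f=d["top"]
o,w=pickle.load(open("w1.pkl","rb"))
z=lambda *p:[[180+(x+.5)/3.6-.5,140+(y+.5)/3.6-.5] for x,y in p]
X=back(f,z((88,258),(310,180),(263,236),(456,128),(153,268)),[.054,.054,.038,.053,.038])
px=np.array([[413,230],[228,231],[278.2,195.2],[114,224],[366,188+4]])
def res(p):
    q=dict(o);q["tool_pos"]=o["tool_pos"]+p[:3]
    q["eef_rot"]=(Ro.from_rotvec([0,0,p[3]])*Ro.from_euler("xyz",o["eef_rot"])).as_euler("xyz")
    return (proj(w,X,q)-px).ravel()
print(res(np.zeros(4)).reshape(-1,2).round(1));r=least_squares(res,np.zeros(4));print(r.x,r.fun.reshape(-1,2).round(1))
# closed-finger tip: near edge (+.011) z heights -> row
o2,f2,_=pickle.load(open("w2.pkl","rb"));R=Ro.from_euler("xyz",o2["eef_rot"])
for dz in(0,-.01,-.02,-.025,-.03): print(dz,proj(f2,[o2["tool_pos"]+R.apply([.011,0,dz])],o2))
E
```

```text
[[ -2.4  -8.6]
 [ -1.  -10. ]
 [ -1.4  -3.8]
 [ -5.9  -3. ]
 [ -0.9   4.6]]
[-0.00441629 -0.00402144  0.00094407 -0.00779437] [[-0.9 -5.4]
 [ 1.7 -5.4]
 [ 0.7  0.5]
 [-2.3  2.4]
 [ 0.6  8.2]]
0 [[278.76280063 226.76647283]]
-0.01 [[278.74485541 232.51777432]]
-0.02 [[278.72482641 238.93748421]]
-0.025 [[278.71391492 242.43510225]]
-0.03 [[278.70233264 246.14793559]]
```

Emit:
arm_command([
  [0,0,0.008,0,0,0,-1],
  [0,0,0.016,0,0,0,-1],
  [0,0,0.016,0,0,0,-1],
])

```text
clock: 3.65
tool_pos: [0.5817, 0.1226, 0.0095]
eef_rot: [3.142, -0.0, -2.813]
force: [1.0, -0.5, 1.0]
width: -0.0
grip_force: 0.0
```

Emit:
arm_command([
  [0,0,0.006,0,0,0,-1],
  [0,0,0.012,0,0,0,-1],
  [0,0,0.012,0,0,0,-1],
])

```text
clock: 3.95
tool_pos: [0.5819, 0.1226, 0.0092]
eef_rot: [3.141, -0.002, -2.812]
force: [-6.7, 0.1, 12.2]
width: -0.0003
grip_force: 6.4
```

```bash
python3 - <<'E'
from h import *
from station import *
o=observe();f=grab_frame("wrist");s=grab_frame("side");pickle.dump((o,f,s),open("w3.pkl","wb"))
print(o["tool_pos"],o["force"],o["width"])
def dump(im,r):
    print(im[r,262:300,2].tolist())
for r in(240,246,250,254,258,262): dump(f["pixels"],r)
print(proj(f,[[.5942,.1288,.038],[.5686,.1201,.038]],o))
E
```

```text
[0.58185832 0.12263723 0.00924365] [-6.7219714   0.14601983 12.24456396] -0.00027580888726468344
[125, 124, 125, 122, 125, 105, 103, 115, 119, 122, 122, 122, 122, 121, 123, 121, 118, 122, 130, 134, 135, 134, 134, 131, 132, 131, 130, 128, 133, 127, 128, 129, 123, 119, 108, 151, 166, 168]
[128, 127, 127, 126, 123, 108, 115, 122, 124, 129, 130, 132, 129, 130, 127, 129, 129, 131, 128, 129, 128, 130, 128, 128, 130, 128, 128, 132, 148, 178, 185, 186, 184, 180, 168, 163, 166, 165]
[132, 130, 131, 127, 125, 105, 112, 124, 128, 130, 130, 130, 131, 127, 130, 128, 128, 130, 131, 130, 131, 129, 128, 133, 127, 128, 128, 160, 182, 185, 186, 187, 181, 180, 159, 168, 174, 174]
[132, 133, 132, 126, 98, 77, 80, 79, 78, 79, 80, 81, 78, 72, 37, 16, 23, 20, 23, 12, 52, 73, 79, 80, 77, 82, 81, 80, 81, 81, 130, 163, 171, 173, 157, 163, 151, 140]
[132, 132, 128, 117, 92, 79, 77, 80, 78, 79, 80, 78, 77, 73, 40, 18, 21, 17, 10, 10, 57, 74, 77, 78, 79, 80, 79, 83, 84, 81, 115, 159, 170, 171, 140, 107, 104, 104]
[19, 12, 16, 62, 76, 82, 78, 79, 80, 80, 82, 79, 81, 66, 35, 8, 25, 21, 18, 12, 42, 69, 80, 77, 81, 79, 80, 77, 80, 77, 76, 49, 19, 18, 13, 23, 19, 20]
[[282.04170065 285.99438717]
 [282.29157066 240.95671286]]
```

```bash
python3 - <<'E'
from h import *
from scipy.optimize import least_squares
o0,d=pickle.load(open("f0.pkl","rb"));f=d["top"]
o,w=pickle.load(open("w1.pkl","rb"))
z=lambda *p:np.array([[180+(x+.5)/3.6-.5,140+(y+.5)/3.6-.5] for x,y in p])
roof=np.array([[-.06,.113],[-.06,-.113],[.06,-.113],[.06,.113]])
pt=np.vstack([z((88,258),(310,180),(268,60),(45,133)),z((263,236),(456,128))])
pw=np.array([[413,230],[228,231],[231,317],[410,316],[278.2,195.2],[114,224.]])
def res(p,full=False):
    c,s=np.cos(p[2]),np.sin(p[2]);R=np.array([[c,-s],[s,c]])
    X=np.zeros((6,3));X[:4,:2]=roof@R.T+p[:2];X[:4,2]=.054;X[4]=[*p[3:5],.038];X[5]=[*p[5:7],.053]
    q=dict(o);q["tool_pos"]=o["tool_pos"]+p[7:10]
    q["eef_rot"]=(Ro.from_rotvec(p[10:13])*Ro.from_euler("xyz",o["eef_rot"])).as_euler("xyz")
    r=np.vstack([2*(proj(f,X)-pt),proj(w,X,q)-pw])
    if full: print(r.round(1).tolist())
    return np.r_[r.ravel(),p[10:13]/.01]
p0=np.r_[.65,.198,.33,.58,.123,.672,-.055,np.zeros(6)]
r=least_squares(res,p0,x_scale=.01);print(r.x.round(4));res(r.x,True)
# finger open tips in w1, gripped z
E
```

```text
[ 0.6504  0.1991  0.3327  0.5757  0.1192  0.6697 -0.0581 -0.0049 -0.0042
  0.004  -0.014   0.0157 -0.0047]
[[-4.0, 0.2], [2.7, -3.0], [1.8, -2.6], [-2.6, 2.5], [1.3, 1.0], [0.8, 1.5], [4.3, -1.1], [-1.6, -1.1], [1.0, 0.0], [-4.8, -0.3], [0.6, 1.0], [0.1, 1.3]]
```

Emit:
arm_command([
  [0.0,0,-0.03,0,0,0,-1],
  [0.02,0,-0.04,0,0,0,0.2],
  [0.02,0,-0.04,0,0,0,0.2],
  [0.02,0,-0.04,0,0,0,0.2],
  [0.02,0,-0.04,0,0,0,0.2],
  [0.02,0,0,0,0,0,0.2],
  [0.02,0,0.016,0,0,0,0.2],
  [0.02,0,0.016,0,0,0,0.2],
])

```text
clock: 4.85
tool_pos: [0.5758, 0.121, 0.0011]
eef_rot: [3.141, -0.003, -2.813]
force: [0.4, -0.0, 0.2]
width: 0.0513
grip_force: 0.0
```

```bash
python3 - <<'E'
from h import *
from station import *
o=observe();f=grab_frame("wrist");s=grab_frame("side");pickle.dump((o,f,s),open("w4.pkl","wb"))
print(o["tool_pos"],o["force"],o["width"])
p=proj(s,[o["tool_pos"]])[0]
u,v=p.astype(int)
a=s["pixels"][v-60:v+20,u-40:u+40];a=cv2.resize(a,(400,400),interpolation=cv2.INTER_CUBIC)
cv2.circle(a,(int((p[0]-u+40)*5),int((p[1]-v+60)*5)),3,(255,255,0),-1)
b=cv2.resize(f["pixels"][180:380,180:380],(400,400),interpolation=cv2.INTER_CUBIC)
cv2.imwrite("pics/w4.png",cv2.convertScaleAbs(np.hstack([a,b]),alpha=1.6,beta=15))
E
```

```text
[0.57581136 0.12098997 0.00106108] [ 0.4117088  -0.01283858  0.23758486] 0.051278529276770866
```

View pics/w4.png

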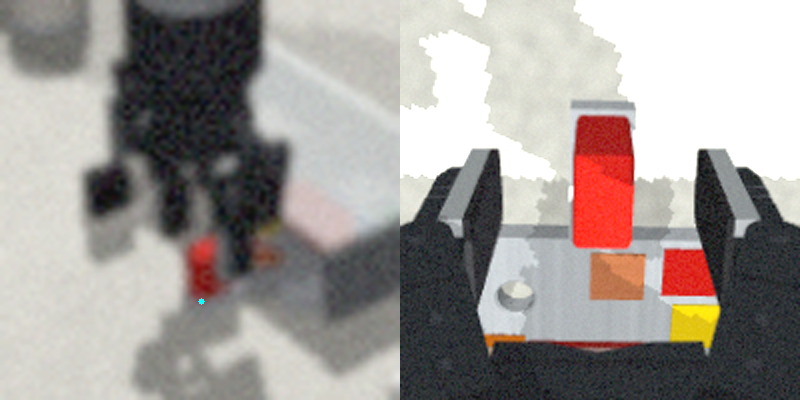

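The open fingers straddle the tab and are centred on it. The tips are physically about 28 mm above the reported TCP, because shut they touched the tab's 38 mm top at z=0.009. I'll go lower using that offset.

Emit:
arm_command([
  [0,0,0.018,0,0,0,0.2],
  [0,0,0.036,0,0,0,0.2],
  [0,0,0.036,0,0,0,0.2],
])

```text
clock: 5.25
tool_pos: [0.5764, 0.121, -0.0071]
eef_rot: [3.141, -0.001, -2.813]
force: [-0.9, 0.1, -1.1]
width: 0.0513
grip_force: 0.0
```

Emit:
arm_command([
  [0,0,0,0,0,0,-1],
  [0,0,0,0,0,0,-1],
  [0,0,0,0,0,0,-1],
  [0,0,0,0,0,0,-1],
  [0,0,0,0,0,0,-1],
  [0,0,0,0,0,0,-1],
])

```text
clock: 5.85
tool_pos: [0.5774, 0.121, -0.0058]
eef_rot: [-3.141, 0.001, -2.813]
force: [-0.6, -1.5, 2.7]
width: 0.0148
grip_force: 62.3
```

Emit:
arm_command([
  [0.04,0,0,0,0,0,-1],
  [0.1,0,0,0,0,0,-1],
  [0.16,0,0,0,0,0,-1],
  [0.22,0,0,0,0,0,-1],
  [0.28,0,0,0,0,0,-1],
  [0.34,0,0,0,0,0,-1],
  [0.4,0,0,0,0,0,-1],
  [0.46,0,0,0,0,0,-1],
  [0.512,0,0,0,0,0,-1],
  [0.512,0,0,0,0,0,-1],
  [0.512,0,0,0,0,0,-1],
])

```text
clock: 6.95
tool_pos: [0.4545, 0.0792, -0.0058]
eef_rot: [-3.142, -0.003, -2.812]
force: [-4.8, -2.9, 8.7]
width: 0.0144
grip_force: 63.2
```

Emit:
arm_command([
  [0,0,0,0,0,0,0.2],
  [0,0,0,0,0,0,0.2],
  [0,0,0,0,0,0,0.2],
  [0,0,0,0,0,0,0.2],
  [0,0,0,0,0,0,0.2],
  [0,0,-0.1,0,0,0,0.2],
  [0,0,-0.3,0,0,0,0.2],
  [0,0,-0.5,0,0,0,0.2],
  [0,0,-0.7,0,0,0,0.2],
  [0,0,-0.9,0,0,0,0.2],
  [0,0,-0.9,0,0,0,0.2],
  [0,0,-0.9,0,0,0,0.2],
])

```text
clock: 8.15
tool_pos: [0.4568, 0.0797, 0.2204]
eef_rot: [-3.14, 0.004, -2.813]
force: [-0.8, -0.4, -0.0]
width: 0.051
grip_force: 0.0
```

```bash
python3 - <<'E'
from h import *
from station import *
o=observe();f=grab_frame("wrist");t=grab_frame("top");pickle.dump((o,f,t),open("w5.pkl","wb"))
print(o["clock"],o["tool_pos"],o["force"],o["width"])
b=f["pixels"][130:420,60:500]
a=cv2.resize(t["pixels"][150:260,190:330],None,fx=2.5,fy=2.5,interpolation=cv2.INTER_CUBIC)
c=np.zeros((290,440+350,3),np.uint8);c[:,:440]=b;c[:275,440:]=a
cv2.imwrite("pics/w5.png",c)
E
```

```text
8.15 [0.45682845 0.07971182 0.22042225] [-0.84360434 -0.44723743 -0.01066122] 0.05100027720292857
```

View pics/w5.png

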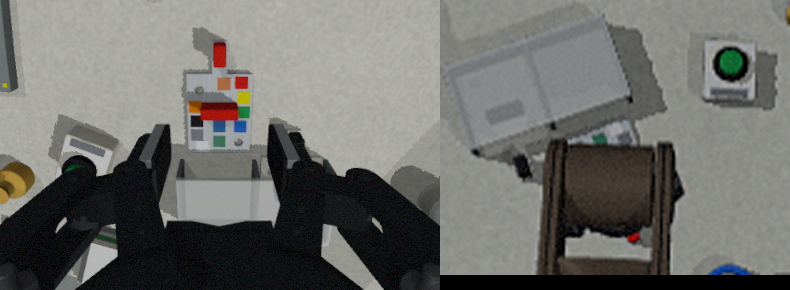

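The plate is out with clear bench between it and the shelf. In the crop the plate corners are about (185,71), (253,71), (252,150) and (186,150), and the bar top is around (219,112). Next I'll measure the plate and plan the look at the stage.

```bash
python3 - <<'E'
from h import *
from station import *
o,f,t=pickle.load(open("w5.pkl","rb"))
q=back(f,np.array([[185,71],[253,71],[252,150],[186,150]])+[60,130],[.008]*4,o);print(q,q.mean(0))
print([np.linalg.norm(q[i]-q[(i+1)%4]) for i in range(4)])
y=np.radians(19);s=np.array([np.cos(y),np.sin(y),0])
print("shelf x",np.dot(q.mean(0)-np.array([.6504,.1991,0]),s))
hsv=cv2.cvtColor(f["pixels"],cv2.COLOR_BGR2HSV)
m=((hsv[...,0]<8)|(hsv[...,0]>172))&(hsv[...,1]>150)&(hsv[...,2]>60)
n,l,S,c=cv2.connectedComponentsWithStats(m.astype(np.uint8))
for i in range(1,n):
    if S[i,4]>40: print(S[i],c[i])
print("bar pred from plate",q.mean(0)-.012*s)
plan(observe(),[.549,-.247,.22],1.81)
E
```

```text
[[0.49960844 0.04534123 0.008     ]
 [0.46976771 0.13264178 0.008     ]
 [0.58352688 0.17445643 0.008     ]
 [0.61525642 0.08183114 0.008     ]] [0.54203986 0.10856765 0.008     ]
[np.float64(0.09225971159096524), np.float64(0.12120071671506126), np.float64(0.09790918317713279), np.float64(0.12126816982444641)]
shelf x -0.13193097430203954
[274 173  12  24 284] [279.46126761 184.57746479]
[295 207  13  12 149] [301.20134228 212.54362416]
[260 233  38  18 625] [278.7664 241.1728]
bar pred from plate [0.53069364 0.10466083 0.008     ]
t 8.25 shift [ 0.0663 -1.3584 -0.0129] turn [-9.0000e-04 -1.9000e-03  1.0571e+00] rows 6.800522279145334 11.075997570676678
```

Emit:
arm_command([
  [0.033,-0.7,0,0,0,0.5,0.2],
  [0.033,-0.7,0,0,0,0.5,0.2],
  [0.033,-0.7,0,0,0,0.5,0.2],
  [0.033,-0.7,0,0,0,0.5,0.2],
  [0.033,-0.7,0,0,0,0.5,0.2],
  [0.033,-0.7,0,0,0,0.5,0.2],
  [0.033,-0.7,0,0,0,0.5,0.2],
])

```text
clock: 8.95
tool_pos: [0.5034, -0.0885, 0.2159]
eef_rot: [-3.141, -0.005, 2.684]
force: [-0.3, 0.5, 0.1]
width: 0.0509
grip_force: 0.0
```

```bash
python3 - <<'E'
from h import *
from station import *
o=observe();print(o["tool_pos"],o["eef_rot"]);plan(o,[.549,-.247,.22],1.81)
E
```

```text
[ 0.50344031 -0.08852063  0.21589974] [-3.14116306 -0.0052216   2.68449931]
t 8.95 shift [-0.4432 -0.4884 -0.0185] turn [-0.0017 -0.003   0.5567] rows 3.2989821429875525 5.833064651714456
```

Emit:
arm_command([
  [-0.443,-0.488,0,0,0,0.557,0.2],
  [-0.443,-0.488,0,0,0,0.557,0.2],
  [-0.443,-0.488,0,0,0,0.557,0.2],
  [-0.443,-0.488,0,0,0,0.557,0.2],
  [-0.443,-0.488,0,0,0,0.557,0.2],
  [-0.443,-0.488,0,0,0,0.557,0.2],
  [-0.443,-0.488,0,0,0,0.557,0.2],
  [-0.443,-0.488,0,0,0,0.557,0.2],
  [-0.443,-0.488,0,0,0,0.557,0.2],
  [-0.443,-0.488,0,0,0,0.557,0.2],
])

```text
clock: 9.95
tool_pos: [0.5503, -0.2466, 0.2186]
eef_rot: [-3.141, -0.0, 1.812]
force: [0.1, -0.0, -0.5]
width: 0.0513
grip_force: 0.0
```

```bash
python3 - <<'E'
from h import *
from station import *
o=observe();f=grab_frame("wrist");pickle.dump((o,f),open("w6.pkl","wb"))
print(o["clock"],o["tool_pos"],o["eef_rot"],o["joint_positions"])
b=f["pixels"][100:340,160:400]
c=cv2.resize(b,(600,600),interpolation=cv2.INTER_CUBIC)
cv2.imwrite("pics/w6.png",cv2.convertScaleAbs(c,alpha=1.3))
E
```

```text
9.95 [ 0.55026337 -0.24656829  0.21859358] [-3.14136434e+00 -1.92550643e-04  1.81189805e+00] [-5.89373841e-01  1.17415512e-01  1.74358127e+00 -4.03532815e-05
  1.28089203e+00 -8.30464043e-01]
```

View pics/w6.png

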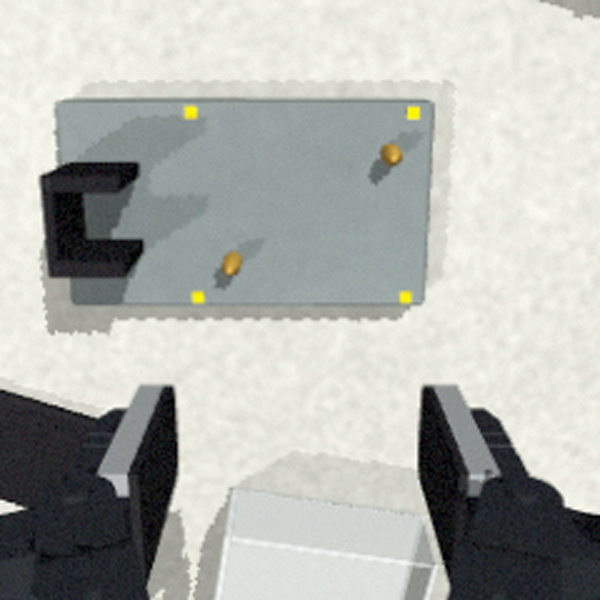

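The stage lies square in the view. In the 2.5x crop, offset (160,100), the pins are at (391,154) and (232,263), the yellow marks at (191,112), (413,113), (198,297) and (405,297), and the pocket is on the left at about (90,220).

```bash
python3 - <<'E'
from h import *
o,f=pickle.load(open("w6.pkl","rb"));im=f["pixels"]
hsv=cv2.cvtColor(im,cv2.COLOR_BGR2HSV)
def blobs(m,a=8):
    m=m.copy();m[:,:160]=0;m[:,400:]=0;m[:100]=0;m[240:]=0
    n,l,S,c=cv2.connectedComponentsWithStats(m.astype(np.uint8))
    return [(S[i].tolist(),c[i]) for i in range(1,n) if S[i,4]>=a]
Y=blobs((hsv[...,0]>26)&(hsv[...,0]<34)&(hsv[...,1]>170)&(hsv[...,2]>100))
P=blobs((hsv[...,0]>10)&(hsv[...,0]<25)&(hsv[...,1]>130)&(hsv[...,2]>60),15)
yy=back(f,[c for s,c in Y],[.02]*len(Y),o);print(Y);print(yy)
print(P);pp=back(f,[c for s,c in P],[.03]*len(P),o);print(pp)
px=lambda *p:np.array([[160+(x+.5)/2.5-.5,100+(y+.5)/2.5-.5] for x,y in p])
d=back(f,px((433,101),(424,303),(57,101),(72,303)),[.02]*4,o);print("deck",d)
print([np.linalg.norm(d[i]-d[j]) for i,j in((0,1),(2,3),(0,2),(1,3))])
for n,(a,b) in dict(top=(d[2],d[0]),bot=(d[3],d[1])).items(): e=b-a;print(n,np.degrees(np.arctan2(e[1],e[0])))
v=pp[0]-pp[1];print("pin yaw",np.degrees(np.arctan2(v[1],v[0])-np.arctan2(56,80)),np.linalg.norm(v[:2]))
E
```

```text
[([234, 143, 5, 4, 15], array([235.73333333, 144.46666667])), ([323, 143, 5, 4, 20], array([325. , 144.5])), ([237, 217, 4, 4, 14], array([238.71428571, 218.5       ])), ([320, 217, 4, 4, 15], array([321.6, 218.6]))]
[[ 0.48783567 -0.21155398  0.02      ]
 [ 0.59536606 -0.18517387  0.02      ]
 [ 0.51089237 -0.30535709  0.02      ]
 [ 0.61815455 -0.27918457  0.02      ]]
[([313, 158, 8, 8, 48], array([316.14583333, 161.35416667])), ([249, 201, 8, 9, 49], array([252.32653061, 205.12244898]))]
[[ 0.58880873 -0.20700485  0.03      ]
 [ 0.52482084 -0.2800287   0.03      ]]
deck [[ 0.60338206 -0.17764722  0.02      ]
 [ 0.62908598 -0.27983895  0.02      ]
 [ 0.42220949 -0.22171418  0.02      ]
 [ 0.44591584 -0.32483509  0.02      ]]
[np.float64(0.105374762240727), np.float64(0.10581074145084268), np.float64(0.18645481189733185), np.float64(0.18861589163577683)]
top 13.67069766442173
bot 13.801546829717902
pin yaw 13.781189247703942 0.09709239111952767
```

```bash
python3 - <<'E'
from h import *
from station import *
o=observe();plan(o,[.5303,.1045,.12],1.90)
E
```

```text
t 10.0 shift [1.3831 0.2572 0.3949] turn [-0.     -0.     -0.0563] rows 7.305992667097027 0.5898889344403403
```

Emit:
arm_command([
  [0.7,0.13,0,0,0,-0.03,0.2],
  [0.7,0.13,0,0,0,-0.03,0.2],
  [0.7,0.13,0,0,0,-0.03,0.2],
  [0.7,0.13,0,0,0,-0.03,0.2],
  [0.7,0.13,0,0,0,-0.03,0.2],
])

```text
clock: 10.5
tool_pos: [0.54, -0.0658, 0.2191]
eef_rot: [3.141, -0.0, 1.863]
force: [0.1, -1.0, 0.5]
width: 0.051
grip_force: 0.0
```

Emit:
arm_command([
  [0.68,0.13,0.2,0,0,-0.026,0.2],
  [0.68,0.13,0.2,0,0,-0.026,0.2],
  [0.68,0.13,0.39,0,0,-0.026,0.2],
  [0.68,0.13,0.39,0,0,-0.026,0.2],
  [0.68,0.13,0.39,0,0,-0.026,0.2],
  [0.68,0.13,0.39,0,0,-0.026,0.2],
  [0.68,0.13,0.39,0,0,-0.026,0.2],
  [0.68,0.13,0.39,0,0,-0.026,0.2],
])

```text
clock: 11.3
tool_pos: [0.5253, 0.1017, 0.1232]
eef_rot: [3.138, 0.002, 1.896]
force: [1.2, -1.0, 0.8]
width: 0.0513
grip_force: 0.0
```

```bash
python3 - <<'E'
from h import *
from station import *
o=observe();f=grab_frame("wrist");pickle.dump((o,f),open("w7.pkl","wb"));print(o["tool_pos"],o["eef_rot"])
hsv=cv2.cvtColor(f["pixels"],cv2.COLOR_BGR2HSV)
m=((hsv[...,0]<8)|(hsv[...,0]>172))&(hsv[...,1]>150)&(hsv[...,2]>60)
n,l,S,c=cv2.connectedComponentsWithStats(m.astype(np.uint8))
for i in range(1,n):
    if S[i,4]>60: print(S[i],c[i],back(f,[c[i]],[.036],o))
plan(o,[.5303,.1045,-.0105],1.90)
E
```

```text
[0.52532265 0.10167834 0.12323974] [3.13815559e+00 1.52407566e-03 1.89643762e+00]
[241 160  18  18 316] [249.5 168.5] [[0.49075092 0.12732462 0.036     ]]
[278 175  18  57 928] [286.70905172 202.57974138] [[0.53221624 0.1082589  0.036     ]]
[187 192  35  22 704] [204.34659091 202.60795455] [[0.46053781 0.08417805 0.036     ]]
t 11.3 shift [0.0051 0.0206 0.535 ] turn [ 0.0022  0.001  -0.0023] rows 2.6772414715863535 0.03453522480759141
```

Emit:
arm_command([
  [0.013,0.028,0.15,0,0,0,0.2],
  [0.013,0.028,0.3,0,0,0,0.2],
  [0.013,0.028,0.4,0,0,0,0.2],
  [0.013,0.028,0.48,0,0,0,0.2],
  [0.013,0.028,0.535,0,0,0,0.2],
  [0.013,0.028,0.535,0,0,0,0.2],
  [0.013,0.028,0.535,0,0,0,0.2],
])

```text
clock: 12.05
tool_pos: [0.5301, 0.108, -0.0115]
eef_rot: [3.14, 0.001, 1.898]
force: [0.2, 0.2, 0.5]
width: 0.0512
grip_force: 0.0
```

Emit:
arm_command([
  [0,0,0,0,0,0,-1],
  [0,0,0,0,0,0,-1],
  [0,0,0,0,0,0,-1],
  [0,0,0,0,0,0,-1],
  [0,0,0,0,0,0,-1],
  [0,0,0,0,0,0,-1],
])

```text
clock: 12.65
tool_pos: [0.5304, 0.1085, -0.0109]
eef_rot: [3.139, 0.001, 1.898]
force: [-0.7, 0.4, 7.3]
width: 0.0148
grip_force: 61.4
```

Emit:
arm_command([
  [0,0,-0.04,0,0,0,-1],
  [0,0,-0.1,0,0,0,-1],
  [0,0,-0.18,0,0,0,-1],
  [0,0,-0.28,0,0,0,-1],
  [0,0,-0.38,0,0,0,-1],
  [0,0,-0.48,0,0,0,-1],
  [0,0,-0.48,0,0,0,-1],
  [0,0,-0.48,0,0,0,-1],
])

```text
clock: 13.45
tool_pos: [0.5288, 0.1084, 0.1075]
eef_rot: [3.141, 0.0, 1.898]
force: [-0.7, -0.8, -4.0]
width: 0.0145
grip_force: 60.2
```

```bash
python3 - <<'E'
from h import *
from station import *
o=observe();f=grab_frame("wrist");pickle.dump((o,f),open("w8.pkl","wb"));print(o["tool_pos"],o["eef_rot"],o["force"],o["width"])
cv2.imwrite("pics/w8.png",cv2.convertScaleAbs(f["pixels"][60:360,130:430],alpha=1.3))
cv2.imwrite("pics/w8.png",cv2.resize(cv2.imread("pics/w8.png"),(600,600),interpolation=cv2.INTER_CUBIC))
E
```

```text
[0.52879001 0.10839617 0.1075484 ] [3.14126212e+00 1.40526204e-04 1.89825006e+00] [-0.68618395 -0.76339262 -4.04559223] 0.014467559149699005
```

View pics/w8.png

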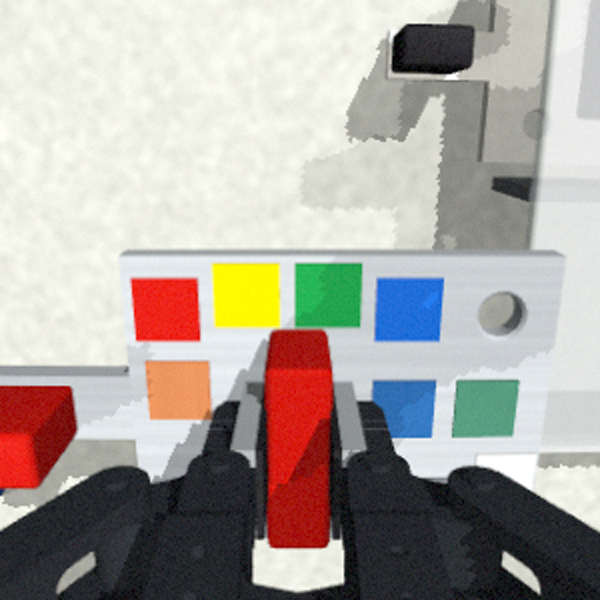

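The plate hangs level in the hand. In the 2x crop, offset (130,60), its far edge runs from (122,252) to (563,254), the hole is at (502,314), and the bar is centred between the fingers.

```bash
python3 - <<'E'
from h import *
from scipy.optimize import least_squares
o6,f6=pickle.load(open("w6.pkl","rb"));o8,f8=pickle.load(open("w8.pkl","rb"))
p6=lambda x,y:[160+(x+.5)/2.5-.5,100+(y+.5)/2.5-.5]
p8=lambda x,y:[130+(x+.5)/2-.5,60+(y+.5)/2-.5]
# refine hole centroid: dark/other region inside ring -> ellipse by contrast
g=cv2.cvtColor(f8["pixels"],cv2.COLOR_BGR2GRAY);x,y=[int(round(v)) for v in p8(502,313)];print(g[y-14:y+15:2,x-14:x+16:2])
def world(p,L):
    c,s=np.cos(p[2]),np.sin(p[2]);return np.c_[L[:,0]*c-L[:,1]*s+p[0],L[:,0]*s+L[:,1]*c+p[1],L[:,2]]
Ls=np.array([[.066,.054,.02],[.066,-.054,.02],[-.124,.054,.02],[-.124,-.054,.02],[.044,.028,.031],[-.036,-.028,.031]])
px=np.array([p6(434,101),p6(425,304),p6(56,101),p6(71,304),[316.15,161.35],[252.33,205.12]])
def rs(p):
    q=dict(o6);q["tool_pos"]=o6["tool_pos"]+[0,0,p[3]];return (proj(f6,world(p,Ls),q)-px).ravel()
r=least_squares(rs,[.553,-.245,.24,0],x_scale=.01);print("stage",r.x,np.degrees(r.x[2]),r.fun.reshape(-1,2).round(1).tolist());r0=least_squares(lambda p:rs([*p,0]),[.553,-.245,.24]);print(r0.x)
Lp=np.array([[-.06,.045,.008],[.06,.045,.008],[.044,.028,.008]])
pp=np.array([p8(122,252.5),p8(563,254.5),p8(502,314)])
def rp(p):
    X=world(p,Lp);X[:,2]+=p[3];return (proj(f8,X,o8)-pp).ravel()
r=least_squares(rp,[.54,.11,.33,.118],x_scale=.01);print("plate",r.x,np.degrees(r.x[2]),"dz",r.x[3]-o8["tool_pos"][2],r.fun.round(1))
r=least_squares(lambda p:rp([*p,o8["tool_pos"][2]+.0109]),[.54,.11,.33]);print("plate fixz",r.x,np.degrees(r.x[2]),r.fun.round(1))
E
```

```text
[[157 159 157 157 159 159 159 159 158 158 158 157 157 156 155]
 [161 162 162 161 161 160 163 160 161 160 159 159 160 160 161]
 [163 161 162 163 157 144 120 114 102 118 148 163 165 162 162]
 [160 160 162 145 128 126 127 122 123 108  73 122 155 161 160]
 [159 160 146 126 129 130 128 124 125 130  66  74 128 159 158]
 [159 157 131 130 126 125 124 122 124 126  74  56  90 152 158]
 [159 141 132 127 121 123 125 122 121 125  69  50  95 137 159]
 [157 139 130 124 121 121 123 122 124 122  58  55  96 125 155]
 [156 134 127 124 123 122 121 122 125  90  60  58 102 136 159]
 [159 139 127 127 124 122 121 122 100  63  64  60 120 151 159]
 [156 159 128 130 126 122 121  89  64  71  65 108 129 156 157]
 [156 163 139 125 122 118 110  98  86  82 101 132 153 159 159]
 [156 157 164 148 124 120 117 108  99 134 144 152 157 156 157]
 [159 158 160 168 172 166 161 162 161 155 157 157 160 157 158]
 [161 161 163 162 165 165 168 164 160 162 161 158 161 161 161]]
stage [ 0.55325284 -0.24515478  0.23916301  0.00382049] 13.703031298779985 [[0.1, -0.4], [-0.6, 0.3], [-0.4, -0.3], [0.7, 0.1], [0.0, 0.2], [0.1, 0.1]]
[ 0.55322847 -0.24448964  0.2394057 ]
plate [0.54257117 0.10942046 0.32371881 0.11709404] 18.547721384971947 dz 0.009545639988907229 [ 0.1  0.1  0.7 -0.  -0.8 -0.1]
plate fixz [0.54227208 0.10962235 0.32379203] 18.55191660202841 [-1.1  0.1  1.4 -0.  -0.3  0.1]
```

```bash
cat > seat.py <<'E'
from h import *
S=np.array([.55325,-.24515]);ys=.23916
P=np.array([.5425,.1095]);yp=.32375;T=np.array([.52879,.10840]);yt=1.89825
rot=lambda a:np.array([[np.cos(a),-np.sin(a)],[np.sin(a),np.cos(a)]])
tgt=S+rot(ys-yp)@(T-P);ty=yt+ys-yp
E
python3 - <<'E'
from seat import *
from station import *
print(tgt,ty)
plan(observe(),[*tgt,.085],ty)
E
```

```text
[ 0.53949608 -0.24508772] 1.81366
t 13.5 shift [-1.3539 -0.4104  0.0848] turn [-0.0015 -0.0004  0.0538] rows 7.08611706982692 0.5643221407335914
```

Emit:
arm_command([
  [-0.1,-0.03,0,0,0,0.02,-1],
  [-0.24,-0.07,0,0,0,0.054,-1],
  [-0.38,-0.115,0,0,0,0.054,-1],
  [-0.52,-0.158,0,0,0,0.054,-1],
  [-0.66,-0.2,0,0,0,0.054,-1],
  [-0.8,-0.242,0,0,0,0.054,-1],
  [-0.9,-0.273,0,0,0,0.054,-1],
])

```text
clock: 14.2
tool_pos: [0.5352, -0.1282, 0.105]
eef_rot: [-3.138, -0.002, 1.812]
force: [-0.4, 0.2, -3.6]
width: 0.0145
grip_force: 60.0
```

```bash
python3 - <<'E'
from seat import *
from station import *
o=observe();print(o["tool_pos"],o["width"]);plan(o,[*tgt,.085],ty)
E
```

```text
[ 0.53517027 -0.12820704  0.10497234] 0.014501532280490427
t 14.2 shift [-0.4583 -0.0946  0.0792] turn [-0.0023 -0.0014 -0.001 ] rows 2.3730739781932932 0.030144823486637835
```

Emit:
arm_command([
  [-0.1,-0.02,0.02,0,0,0,-1],
  [-0.22,-0.045,0.05,0,0,0,-1],
  [-0.34,-0.07,0.079,0,0,0,-1],
  [-0.42,-0.087,0.079,0,0,0,-1],
  [-0.458,-0.095,0.079,0,0,0,-1],
  [-0.458,-0.095,0.079,0,0,0,-1],
  [-0.458,-0.095,0.079,0,0,0,-1],
  [-0.458,-0.095,0.079,0,0,0,-1],
])

```text
clock: 15.0
tool_pos: [0.5413, -0.2421, 0.0879]
eef_rot: [3.142, -0.001, 1.815]
force: [1.2, 0.6, -4.2]
width: 0.0144
grip_force: 60.0
```

```bash
python3 - <<'E'
from seat import *
from station import *
ps=[];es=[]
for i in range(10):
    o=observe();f=grab_frame("wrist");ps.append(o["tool_pos"]);es.append(Ro.from_euler("xyz",o["eef_rot"]).as_matrix())
ps=np.array(ps);print(ps.std(0),ps.mean(0));o["tool_pos"]=ps.mean(0);o["eef_rot"]=Ro.from_matrix(es).mean().as_euler("xyz");print(o["eef_rot"],o["force"],o["width"])
pickle.dump((o,f),open("w9.pkl","wb"))
cv2.imwrite("pics/w9.png",f["pixels"])
plan(o,[*tgt,.085],ty)
E
```

```text
[4.38176231e-05 4.03511083e-04 6.51356185e-05] [ 0.54137353 -0.24273817  0.08794048]
[ 3.14146797e+00 -3.50674901e-05  1.81422262e+00] [-0.30752367  0.13620134 -3.08979341] 0.014693881009334511
t 15.45 shift [-0.0073 -0.0096  0.0118] turn [ 0.0001 -0.      0.0004] rows 0.08412292182683236 0.003850841200405502
```

```bash
python3 - <<'E'
from seat import *
o,f=pickle.load(open("w9.pkl","rb"));g=cv2.cvtColor(f["pixels"],cv2.COLOR_BGR2GRAY)
def W(c,y,L): L=np.array(L);return np.c_[L[:,:2]@rot(y).T+c,L[:,2]]
q=dict(o);q["tool_pos"]=o["tool_pos"]+[0,0,.0038]
sp=proj(f,W(S,ys,[[-.1,.054,.02],[0,.054,.02],[.04,.054,.02],[.066,.05,.02],[.066,.03,.02],[-.112,.0,.066],[-.112,.02,.066]]),q)
yy=o["eef_rot"][2]-yt;c=o["tool_pos"][:2]+rot(yy)@(P-T);z=o["tool_pos"][2]+.0175
pl=proj(f,W(c,yp+yy,[[-.04,.045,z],[.0,.045,z],[.04,.045,z],[.06,.035,z],[.044,.028,z]]),o)
print("plate c",c,"yaw",np.degrees(yp+yy))
print(sp.round(1));print(pl.round(1))
for u,v in sp[:3]: u=int(round(u));print("deck top edge col",u,[(r,int(g[r,u])) for r in range(int(v)-6,int(v)+8)])
for u,v in sp[3:5]: v=int(round(v));print("deck right row",v,[(k,int(g[v,k])) for k in range(int(u)-6,int(u)+8)])
for u,v in pl[:3]: u=int(round(u));print("plate edge col",u,[(r,int(g[r,u])) for r in range(int(v)-6,int(v)+8)])
u,v=pl[3];v=int(round(v));print("plate right row",v,[(k,int(g[v,k])) for k in range(int(u)-6,int(u)+8)])
E
```

```text
plate c [ 0.55512748 -0.24279271] yaw 13.735094280578256
[[170.4 155.3]
 [291.  155.2]
 [339.5 155.6]
 [370.2 160.7]
 [368.1 184.4]
 [139.8 236.5]
 [136.1 210.4]]
[[227.7 186.1]
 [302.  186.3]
 [375.8 186.7]
 [409.5 204.6]
 [379.9 216.6]]
deck top edge col 170 [(149, 181), (150, 181), (151, 181), (152, 180), (153, 142), (154, 95), (155, 101), (156, 130), (157, 132), (158, 134), (159, 133), (160, 133), (161, 132), (162, 134)]
deck top edge col 291 [(149, 176), (150, 176), (151, 174), (152, 169), (153, 133), (154, 92), (155, 104), (156, 123), (157, 121), (158, 118), (159, 117), (160, 118), (161, 117), (162, 116)]
deck top edge col 339 [(149, 178), (150, 177), (151, 178), (152, 179), (153, 163), (154, 85), (155, 98), (156, 120), (157, 121), (158, 118), (159, 117), (160, 114), (161, 116), (162, 115)]
deck right row 161 [(364, 116), (365, 115), (366, 118), (367, 116), (368, 118), (369, 116), (370, 117), (371, 149), (372, 175), (373, 174), (374, 172), (375, 175), (376, 175), (377, 177)]
deck right row 184 [(362, 119), (363, 121), (364, 120), (365, 120), (366, 122), (367, 119), (368, 125), (369, 148), (370, 163), (371, 164), (372, 163), (373, 164), (374, 163), (375, 164)]
plate edge col 228 [(180, 134), (181, 131), (182, 130), (183, 129), (184, 130), (185, 128), (186, 132), (187, 159), (188, 182), (189, 186), (190, 186), (191, 184), (192, 184), (193, 183)]
plate edge col 302 [(180, 119), (181, 118), (182, 117), (183, 113), (184, 120), (185, 128), (186, 133), (187, 144), (188, 160), (189, 168), (190, 166), (191, 136), (192, 87), (193, 90)]
plate edge col 376 [(180, 172), (181, 175), (182, 174), (183, 175), (184, 162), (185, 139), (186, 131), (187, 138), (188, 159), (189, 166), (190, 168), (191, 169), (192, 166), (193, 166)]
plate right row 205 [(403, 169), (404, 168), (405, 169), (406, 169), (407, 169), (408, 168), (409, 167), (410, 171), (411, 175), (412, 173), (413, 172), (414, 170), (415, 171), (416, 173)]
```

Emit:
arm_command([
  [-0.006,-0.008,0,0,0,0,-1],
  [-0.006,-0.008,0.04,0,0,0,-1],
  [-0.006,-0.008,0.08,0,0,0,-1],
  [-0.006,-0.008,0.08,0,0,0,-1],
  [-0.006,-0.008,0.08,0,0,0,-1],
  [-0.006,-0.008,0.08,0,0,0,-1],
])

```text
clock: 16.1
tool_pos: [0.5398, -0.2455, 0.0678]
eef_rot: [3.141, 0.0, 1.813]
force: [0.5, 0.3, -4.8]
width: 0.015
grip_force: 59.9
```

```bash
cat > chk.py <<'E'
from seat import *
from station import *
ps=[];es=[]
for i in range(8):
    o=observe();f=grab_frame("wrist");ps.append(o["tool_pos"]);es.append(Ro.from_euler("xyz",o["eef_rot"]).as_matrix())
o["tool_pos"]=np.mean(ps,0);o["eef_rot"]=Ro.from_matrix(es).mean().as_euler("xyz");print(o["tool_pos"],o["eef_rot"],o["force"],o["width"])
pickle.dump((o,f),open("w10.pkl","wb"));g=cv2.cvtColor(f["pixels"],cv2.COLOR_BGR2GRAY)
plan(o,[*tgt,.0],ty)
def W(c,y,L): L=np.array(L);return np.c_[L[:,:2]@rot(y).T+c,L[:,2]]
def edge(u,v,d,n=6):  # strongest-gradient subpixel along d ('r' rows / 'c' cols)
    k=np.arange(-n,n+1);u0,v0=int(round(u)),int(round(v))
    L=np.array([[u0,v0+i] if d=='r' else [u0+i,v0] for i in k]);G=np.abs(np.gradient(g[L[:,1],L[:,0]].astype(float)));i=G.argmax()
    w=G[max(i-1,0):i+2];return (L[i][1 if d=='r' else 0]+(w@np.arange(-(len(w)//2),len(w)-len(w)//2))/w.sum())-(v if d=='r' else u)
q=dict(o);q["tool_pos"]=o["tool_pos"]+[0,0,.0038]
for x in(-.07,-.03,.0,.03): u,v=proj(f,W(S,ys,[[x,.054,.02]]),q)[0];print("deck top",u.round(),v.round(1),edge(u,v,'r').round(2))
for y in(.05,.04,.03): u,v=proj(f,W(S,ys,[[.066,y,.02]]),q)[0];print("deck right",u.round(1),v.round(),edge(u,v,'c').round(2))
E
python3 chk.py
```

```text
[ 0.53994599 -0.24553743  0.06811724] [3.14113871e+00 5.02852297e-04 1.81337350e+00] [-0.2199699  -0.53489607 -4.40503442] 0.014383726707758953
t 16.45 shift [ 0.0023 -0.0014  0.2725] turn [ 0.0003  0.0003 -0.0002] rows 1.3624042205290028 0.004905740017636964
deck top 202.0 154.8 -1.65
deck top 255.0 154.7 -1.52
deck top 295.0 154.8 -1.63
deck top 334.0 155.0 -1.75
deck right 380.8 161.0 0.48
deck right 379.5 174.0 0.61
deck right 378.3 186.0 2.57
```

Emit:
arm_command([
  [0.002,0,0.03,0,0,0,-1],
  [0.002,0,0.07,0,0,0,-1],
  [0.002,0,0.11,0,0,0,-1],
  [0.002,0,0.14,0,0,0,-1],
  [0.002,0,0.14,0,0,0,-1],
  [0.002,0,0.14,0,0,0,-1],
])

```text
clock: 17.1
tool_pos: [0.5394, -0.2448, 0.0323]
eef_rot: [-3.141, -0.001, 1.813]
force: [0.3, -1.1, -3.4]
width: 0.0149
grip_force: 60.0
```

```bash
python3 chk.py
```

```text
[ 0.5398792  -0.24511166  0.03314588] [3.14109028e+00 5.75505988e-04 1.81336439e+00] [-0.71773547 -0.04331711 -3.89897506] 0.014865702415807083
t 17.45 shift [ 0.0005 -0.0015  0.1326] turn [ 0.0003  0.0004 -0.0002] rows 0.6629619884009765 0.005463311432012534
deck top 189.0 161.2 -2.53
deck top 251.0 161.1 -2.31
deck top 298.0 161.2 -2.5
deck top 344.0 161.5 -2.39
deck right 398.5 168.0 0.65
deck right 396.7 183.0 0.55
deck right 395.0 198.0 5.78
```

Emit:
arm_command([
  [0.001,0,0.01,0,0,0,-1],
  [0.001,0,0.02,0,0,0,-1],
  [0.001,0,0.03,0,0,0,-1],
  [0.001,0,0.04,0,0,0,-1],
  [0.001,0,0.05,0,0,0,-1],
  [0.001,0,0.05,0,0,0,-1],
])

```text
clock: 18.1
tool_pos: [0.5391, -0.2444, 0.0196]
eef_rot: [-3.141, -0.001, 1.813]
force: [0.1, -0.6, -4.2]
width: 0.015
grip_force: 60.0
```

Emit:
arm_command([
  [0,0,0.008,0,0,0,-1],
  [0,0,0.016,0,0,0,-1],
  [0,0,0.024,0,0,0,-1],
  [0,0,0.032,0,0,0,-1],
  [0,0,0.032,0,0,0,-1],
])

```text
clock: 18.6
tool_pos: [0.5392, -0.2445, 0.0119]
eef_rot: [-3.141, -0.001, 1.813]
force: [0.4, 0.4, -4.2]
width: 0.0146
grip_force: 60.0
```

Emit:
arm_command([
  [0,0,0.005,0,0,0,-1],
  [0,0,0.01,0,0,0,-1],
  [0,0,0.014,0,0,0,-1],
  [0,0,0.014,0,0,0,-1],
])

```text
clock: 19.0
tool_pos: [0.5397, -0.2448, 0.0091]
eef_rot: [3.141, 0.0, 1.813]
force: [-0.6, 0.1, -2.6]
width: 0.0147
grip_force: 60.4
```

Emit:
arm_command([
  [0,0,0.004,0,0,0,-1],
  [0,0,0.006,0,0,0,-1],
  [0,0,0.006,0,0,0,-1],
])

```text
clock: 19.3
tool_pos: [0.5397, -0.2448, 0.0091]
eef_rot: [-3.141, -0.0, 1.814]
force: [-4.1, 2.3, 7.5]
width: 0.0148
grip_force: 61.5
```

Contact came at tool z 0.0091, which puts the underside at 0.020, on the deck. I'll release and rise.

Emit:
arm_command([
  [0,0,0,0,0,0,0.1],
  [0,0,0,0,0,0,0.1],
  [0,0,0,0,0,0,0.1],
  [0,0,0,0,0,0,0.1],
  [0,0,0,0,0,0,0.1],
  [0,0,-0.06,0,0,0,0.1],
  [0,0,-0.16,0,0,0,0.1],
  [0,0,-0.3,0,0,0,0.1],
  [0,0,-0.5,0,0,0,0.1],
  [0,0,-0.7,0,0,0,0.1],
  [0,0,-0.84,0,0,0,0.1],
  [0,0,-0.84,0,0,0,0.1],
  [0,0,-0.84,0,0,0,0.1],
  [0,0,-0.84,0,0,0,0.1],
])

```text
clock: 20.7
tool_pos: [0.5386, -0.2441, 0.2159]
eef_rot: [-3.14, -0.002, 1.813]
force: [-1.0, -0.0, 0.0]
width: 0.0472
grip_force: 0.0
```

```bash
python3 - <<'E'
from seat import *
from station import *
o=observe();f=grab_frame("wrist");t=grab_frame("top");pickle.dump((o,f,t),open("w11.pkl","wb"));print(o["tool_pos"],o["width"],o["force"])
g=cv2.cvtColor(f["pixels"],cv2.COLOR_BGR2GRAY)
q=dict(o);q["tool_pos"]=o["tool_pos"]+[0,0,.0038]
def W(c,y,L): L=np.array(L);return np.c_[L[:,:2]@rot(y).T+c,L[:,2]]
z=.028
for x,y in((-.05,.045),(0.0,.045),(.055,.045),(-.05,-.045),(.0,-.045),(.055,-.045)):
    u,v=proj(f,W(S,ys,[[x,y,z]]),q)[0];print("h",x,y,round(u),round(v,1),[(r,int(g[r,round(u)])) for r in range(int(v)-4,int(v)+6)])
for x,y in((.06,.03),(.06,-.02),(-.06,.03),(-.06,-.03)):
    u,v=proj(f,W(S,ys,[[x,y,z]]),q)[0];print("v",x,y,round(u,1),round(v),[(r,int(g[round(v),r])) for r in range(int(u)-4,int(u)+6)])
hsv=cv2.cvtColor(f["pixels"],cv2.COLOR_BGR2HSV)
m=((hsv[...,0]<8)|(hsv[...,0]>172))&(hsv[...,1]>150)&(hsv[...,2]>60)
n,l,s,c=cv2.connectedComponentsWithStats(m.astype(np.uint8))
for i in range(1,n):
    if s[i,4]>60: print(s[i],c[i])
print("pred tab,bar tops at seat",proj(f,W(S,ys,[[-.09,0,.058],[-.012,0,.058]]),q))
# button in top view: compare with stage shift (top vs wrist)
tp=t["pixels"];h=cv2.cvtColor(tp,cv2.COLOR_BGR2HSV);mm=(h[...,0]>45)&(h[...,0]<80)&(h[...,1]>120)
k=np.zeros_like(mm);k[160:195,290:322]=1;v,u=np.nonzero(mm&k);print("btn top",u.mean(),v.mean(),len(u),back(t,[[u.mean(),v.mean()]],[.053]))
E
```

```text
[ 0.5386482  -0.24408622  0.21593493] 0.047203631670243655 [-0.99079414 -0.02050692  0.03642499]
h -0.05 0.045 249 152.0 [(147, 122), (148, 122), (149, 115), (150, 108), (151, 105), (152, 123), (153, 162), (154, 176), (155, 171), (156, 171)]
h 0.0 0.045 290 152.1 [(148, 120), (149, 115), (150, 108), (151, 103), (152, 125), (153, 162), (154, 151), (155, 94), (156, 95), (157, 100)]
h 0.055 0.045 334 152.3 [(148, 165), (149, 156), (150, 157), (151, 151), (152, 144), (153, 156), (154, 173), (155, 173), (156, 169), (157, 171)]
h -0.05 -0.045 251 221.6 [(217, 169), (218, 169), (219, 171), (220, 174), (221, 173), (222, 173), (223, 134), (224, 79), (225, 77), (226, 87)]
h 0.0 -0.045 289 221.7 [(217, 172), (218, 172), (219, 171), (220, 172), (221, 173), (222, 174), (223, 135), (224, 82), (225, 88), (226, 100)]
h 0.055 -0.045 331 221.8 [(217, 174), (218, 173), (219, 172), (220, 171), (221, 172), (222, 175), (223, 152), (224, 120), (225, 118), (226, 102)]
v 0.06 0.03 337.8 165 [(333, 168), (334, 169), (335, 170), (336, 169), (337, 170), (338, 169), (339, 116), (340, 103), (341, 115), (342, 163)]
v 0.06 -0.02 335.5 203 [(331, 195), (332, 193), (333, 195), (334, 194), (335, 195), (336, 169), (337, 122), (338, 108), (339, 120), (340, 156)]
v -0.06 0.03 241.0 164 [(237, 106), (238, 107), (239, 103), (240, 105), (241, 146), (242, 171), (243, 144), (244, 71), (245, 69), (246, 69)]
v -0.06 -0.03 242.5 211 [(238, 119), (239, 119), (240, 98), (241, 77), (242, 114), (243, 157), (244, 170), (245, 169), (246, 170), (247, 170)]
[244 159  14  13 182] [250.5 165. ]
[274 170  13  45 577] [279.97920277 192.22183709]
[200 184  29  18 455] [214.10989011 192.48791209]
pred tab,bar tops at seat [[213.11601242 193.29200113]
 [279.7060465  193.44821176]]
btn top 305.873417721519 174.55696202531647 79 [[ 0.67446958 -0.05559128  0.053     ]]
```

The plate edges match the seat to about 0.7 px on all sides, so it is seated. Next is the button.

```bash
python3 - <<'E'
from h import *
from station import *
plan(observe(),[.678,-.053,.16],1.81)
E
```

```text
t 20.8 shift [0.607  0.7257 0.2201] turn [-0.0017 -0.0019  0.0021] rows 4.856760815459225 0.03463792946256968
```

Emit:
arm_command([
  [0.607,0.726,0,0,0,0,-1],
  [0.607,0.726,0,0,0,0,-1],
  [0.607,0.726,0,0,0,0,-1],
  [0.607,0.726,0.22,0,0,0,-1],
  [0.607,0.726,0.22,0,0,0,-1],
  [0.607,0.726,0.22,0,0,0,-1],
  [0.607,0.726,0.22,0,0,0,-1],
  [0.607,0.726,0.22,0,0,0,-1],
  [0.607,0.726,0.22,0,0,0,-1],
  [0.607,0.726,0.22,0,0,0,-1],
])

```text
clock: 21.8
tool_pos: [0.6795, -0.0552, 0.1638]
eef_rot: [3.14, 0.001, 1.812]
force: [-0.1, 0.5, 0.3]
width: 0.0001
grip_force: 0.0
```

```bash
python3 - <<'E'
from h import *
from station import *
o=observe();f=grab_frame("wrist");q=dict(o);q["tool_pos"]=o["tool_pos"]+[0,0,.0038];print(o["tool_pos"],o["width"])
h=cv2.cvtColor(f["pixels"],cv2.COLOR_BGR2HSV);m=((h[...,0]>45)&(h[...,0]<80)&(h[...,1]>120)).astype(np.uint8)
n,l,s,c=cv2.connectedComponentsWithStats(m)
for i in range(1,n):
    if s[i,4]>100: print(s[i],c[i],back(f,[c[i]],[.053],q))
B=back(f,[c[1+s[1:,4].argmax()]],[.053],q)[0];plan(o,[*B[:2],.035],1.81)
E
```

```text
[ 0.6794576  -0.05517897  0.16380851] 6.684131790126717e-05
[261 182  33  34 857] [276.64294049 198.67677946] [[ 0.67844556 -0.05457772  0.053     ]]
[129 286  16  12 164] [136.5 291.5] [[ 0.54920433 -0.19795231  0.053     ]]
t 21.8 shift [ 0.0039 -0.0044  0.5152] turn [0.0013 0.0007 0.001 ] rows 2.5762777611061836 0.01825030098012714
```

Emit:
arm_command([
  [0.004,-0.004,0.15,0,0,0,-1],
  [0.004,-0.004,0.3,0,0,0,-1],
  [0.004,-0.004,0.42,0,0,0,-1],
  [0.004,-0.004,0.5,0,0,0,-1],
  [0.004,-0.004,0.5,0,0,0,-1],
  [0.004,-0.004,0.5,0,0,0,-1],
])

```text
clock: 22.45
tool_pos: [0.6783, -0.0536, 0.038]
eef_rot: [3.141, 0.0, 1.813]
force: [0.0, -0.4, 1.5]
width: 0.0001
grip_force: 0.0
```

Emit:
arm_command([
  [0,0,0.012,0,0,0,-1],
  [0,0,0.024,0,0,0,-1],
  [0,0,0.036,0,0,0,-1],
  [0,0,0.048,0,0,0,-1],
  [0,0,0.058,0,0,0,-1],
  [0,0,0.058,0,0,0,-1],
])

```text
clock: 23.05
tool_pos: [0.6787, -0.0532, 0.0234]
eef_rot: [3.14, 0.001, 1.813]
force: [-0.5, -0.1, 3.7]
width: 0.0001
grip_force: 2.1
```

Emit:
arm_command([
  [0,0,0.006,0,0,0,-1],
  [0,0,0.012,0,0,0,-1],
  [0,0,0.018,0,0,0,-1],
  [0,0,0.018,0,0,0,-1],
])

```text
clock: 23.45
tool_pos: [0.6788, -0.0532, 0.0221]
eef_rot: [3.142, 0.0, 1.814]
force: [-7.0, 1.2, 16.0]
width: -0.0001
grip_force: 7.9
```

Emit:
arm_command([
  [0,0,0.006,0,0,0,-1],
  [0,0,0.01,0,0,0,-1],
  [0,0,0.01,0,0,0,-1],
])

```text
clock: 23.75
tool_pos: [0.6789, -0.0532, 0.0219]
eef_rot: [-3.141, 0.0, 1.814]
force: [-10.2, 1.5, 24.4]
width: -0.0
grip_force: 12.1
```

The button is hard against its stop: 24 N with no further travel. I'll go up and verify.

Emit:
arm_command([
  [0,0,-0.04,0,0,0,-1],
  [0,0,-0.1,0,0,0,-1],
  [0,0,-0.25,0,0,0,-1],
  [0,0,-0.45,0,0,0,-1],
  [0,0,-0.6,0,0,0,-1],
  [0,0,-0.6,0,0,0,-1],
  [0,0,-0.6,0,0,0,-1],
  [0,0,-0.6,0,0,0,-1],
  [0,0,-0.6,0,0,0,-1],
])

```text
clock: 24.65
tool_pos: [0.6765, -0.0527, 0.1628]
eef_rot: [-3.137, -0.002, 1.813]
force: [-0.2, -0.2, -0.3]
width: 0.0002
grip_force: 0.0
```

```bash
python3 - <<'E'
from h import *
from station import *
o=observe();f=grab_frame("wrist");t=grab_frame("top");q=dict(o);q["tool_pos"]=o["tool_pos"]+[0,0,.0038];print(o["tool_pos"],o["force"])
h=cv2.cvtColor(f["pixels"],cv2.COLOR_BGR2HSV);m=((h[...,0]>45)&(h[...,0]<80)&(h[...,1]>120)).astype(np.uint8)
n,l,s,c=cv2.connectedComponentsWithStats(m);i=1+s[1:,4].argmax();print(s[i],back(f,[c[i]],[.053],q))
_,_,t0=pickle.load(open("w11.pkl","rb"));d=cv2.absdiff(t["pixels"],t0["pixels"]).max(2)
print("stage region change",d[185:260,335:400].max(),(d[185:260,335:400]>40).sum())
E
```

```text
[ 0.67650808 -0.05269377  0.16278629] [-0.20524387 -0.15990381 -0.31762826]
[264 186  33  34 854] [[ 0.67841539 -0.05463676  0.053     ]]
stage region change 155 3144
```

```bash
python3 -c "
from station import finish_job
print(finish_job())"
```

```text
the job is handed in; nothing more can be done
None
```

The job is handed in at about 25 s on the clock, with no verdict shown: the colour plate was drawn out, seated on the stage and released; the button went to its stop and sprang back, and I saw no contact with the white plate or other items but did not re-measure them.

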